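# Sort the machined parts into their sample-marked trays

## Robot

A 6-joint arm with a two-finger parallel gripper is mounted at the origin on the work surface. World frame = base frame: x ahead of the robot, y to its left, z up, the work surface at z = 0. Lengths are in mm, angles in rad, forces in N, time in s.
With the tool pointing down it reaches from about 350 to 875 mm from the base axis. Payload 4.2 kg.
Tool frame: the origin (TCP) lies midway between the tips of the shut fingers; the grasp point (between the pads) lies 19 mm behind it (arm.tcp_to_grasp is the distance from the TCP to the grasp point, in mm); z points along the fingers, y is the line along which they close (so a half turn about z gives the same grasp; the last joint's range is limited). The gripper opens to 85 mm and grips with 20 to 120 N. Pads are 22 mm wide; open, the fingers measure 114 mm over their backs; the gripper's body (76 mm by 85 mm) begins 54 mm behind the grasp point. The pads swing forward as they close: fully open they stand 13 mm farther back than shut.
Start: joints at [-0.972, 0.385, 0.008, 0, -1.194, -0.259], TCP at [208.326, -589.236, 231.312] pointing down, gripper open.
Joint ranges: [-3.14, 3.14], [-1.21, 2.06], [-1.07, 1.41], [-3.16, 2.05], [-2.99, -0.16], [-3.1, 3.1]. Speed limits (rad/s): [2.79, 2.79, 3.14, 3.14, 3.14, 3.14].

## Interface

Orientations are given as a unit quaternion [x, y, z, w].
In Python, from bench import arm gives the robot as it stands.
- The arm moves only by the tool arm_command, never from a script. Its argument "rows" is a list of rows, each a list of 2 entries, a list of its own where there are three numbers: the shift along the tool's x, y, z as a fraction of full scale, then the turn, a rotation vector about the tool's x, y, z as a fraction of full scale. In form: [[[x, y, z], [wx, wy, wz]], ...]. A call has 1 to 5 rows; each row is the pose to reach, as a shift and turn from the pose commanded when the call began, along the tool's axes at that moment, turning the shorter way round; what a row does not reach only later rows make up. Full scale, the value 1, is 0.25 m for a shift and 180 degrees for a turn. A row lasts 1/10 s, in which the tool goes at most 50 mm and 8.59 degrees, less where a joint would pass 70% of its speed; a pose out of reach is approached as far as the arm can. A call with a number of a shift or a turn outside -1 to 1 is refused whole. A call with a gripper value outside its range is refused whole. "grip" is the opening, from 0 (shut) to 1 (fully open), set as the call begins (left out, the last holds). The fingers move at their own pace and stop on an object; the grip force is fixed at half the most. Time passes only in rows, so rows that repeat a pose let the fingers close. It gives the time, the measured TCP pose, the force, the opening and the grip force at its end, in the units of the state.
- arm.read_state(): the state, without advancing time (a new reading comes with each control period).
- arm.get_image(name): name is "scene" or "top"; returns (picture, depth): 480x640x3 uint8, blue, green, red; 480x640 float32, mm along the optical axis (not along the pixel's ray), 0 where there is no reading.
- arm.camera_info(name): a dict with "fx", "fy", "cx", "cy" (pixels), "k1" (the pictures are not rectified: a ray, as slopes to the right and down, at radius r is drawn at 1 + k1 r^2 times it, then the intrinsics apply), "extrinsics" (4x4, takes a point from camera to world coordinates). Camera axes: x right, y down, z forward; pixel columns grow to the right and rows downward; lengths in mm; the calibration is good to about 2 mm. A picture is of the moment at which its call begins. camera_info takes no time and is no camera call.
- arm.job_done(): hands the job in; it is judged then, once.
Trained networks look in the newest picture that a camera, given by its name, has taken for a name from the list of things; names that differ only in an ending like _2 or _b are one class to them, and where a whole thing is asked for, a point or a joint stands for the part that bears it (a point fixed in the world has none). Each returns a list of dicts, best first, with "score" (0 to 1); they miss things now and then, are a little off and sometimes report something else, mostly with a low value. They report only what shows in the picture. A call takes as long as a camera call.
- arm.spot_in(camera, query): "position" ([column, row] in pixels, amid what is visible of it).
The state is a dict: "clock": time; "joints": joint angles; "joint_vel": joint speeds; "joint_efforts": joint torques, N m; "position": TCP position; "ee_rot": TCP orientation; "contact_force": force on the tool from outside, world axes, zero at the start; "wrist_torque": the same for the moment, N m; "gripper_width": finger opening in mm; "grasp_force": force on a finger pad.
Only numpy, scipy, OpenCV 4.12 (cv2) and the standard library are available. Lean on these libraries where they do the work, as an engineer would, in place of code of your own. Each camera call takes 0.05 s, during which the arm holds its last target. There are 200 camera calls.

## Task

Clear the five loose parts off the bench: put each nut, bushing and clamp strap into the blue tray whose ledge carries a fixed sample of that same part. Set every part down on the tray's floor the same way up as it is now (bushings standing, nuts and strap lying flat), no part on top of another or leaning on a wall, and leave the dial gauge standing where it is.

Things in the scene. Friction and masses are not known exactly. Their poses are not given: they have to be found in the camera images.
- nut_a: Loose plain steel hexagon nut lying flat: 46 mm across flats, 53 mm across corners, 24 mm high, with a 29 mm bore, about 220 g. Origin: centre of its underside. z up along the bore; its x axis points square to one pair of flats (so do the directions 60 and 120 degrees from it). One of two alike.
- nut_b: Loose plain steel hexagon nut lying flat: 46 mm across flats, 53 mm across corners, 24 mm high, with a 29 mm bore, about 220 g. Origin: centre of its underside. z up along the bore; its x axis points square to one pair of flats (so do the directions 60 and 120 degrees from it). One of two alike.
- bush_a: Loose plain steel bushing (thick tube) standing on end: 32 mm outside diameter, 14 mm bore, 60 mm high, about 300 g. Origin: centre of its underside. z up along the bore. One of two alike.
- bush_b: Loose plain steel bushing (thick tube) standing on end: 32 mm outside diameter, 14 mm bore, 60 mm high, about 300 g. Origin: centre of its underside. z up along the bore. One of two alike.
- strap: Loose plain steel clamp strap lying flat: a bar 90 mm long (its x), 32 mm wide (its y), 16 mm thick, with a lengthwise through slot 46 x 12 mm in the middle, about 290 g. Origin: centre of its underside; z up.
- tray_nut: Blue open tray fixed to the bench, outside 116 (x) x 148 (y) x 24 mm high, walls and floor 4 mm thick. A ledge 12 mm high outside its +x wall, 104 mm along y, centre at x = 84 mm, end at 110, carries a fixed sample nut, flat (top at 36 mm): the sign of what belongs inside. Origin: centre of the tray's underside, ledge not counted, on the bench. x: to the ledge, away from the robot (within 0.2 rad); z up.
- tray_bush: Blue open tray fixed to the bench, outside 116 (x) x 148 (y) x 24 mm high, walls and floor 4 mm thick. A ledge 12 mm high outside its +x wall, 104 mm along y, centre at x = 84 mm, end at 110, carries a fixed sample bushing, upright (top at 72 mm): the sign of what belongs inside. Origin: centre of the tray's underside, ledge not counted, on the bench. x: to the ledge, away from the robot (within 0.2 rad); z up.
- tray_strap: Blue open tray fixed to the bench, outside 116 (x) x 148 (y) x 24 mm high, walls and floor 4 mm thick. A ledge 12 mm high outside its +x wall, 104 mm along y, centre at x = 84 mm, end at 110, carries a fixed sample strap along y (top at 28 mm): the sign of what belongs inside. Origin: centre of the tray's underside, ledge not counted, on the bench. x: to the ledge, away from the robot (within 0.2 rad); z up.
- gauge: Bystander among the parts: a dial gauge (black round dial 42 mm across with a white face) on a grey block foot 44 x 40 mm and 36 mm high, 103 mm tall in all, about 600 g, standing loose. To be left alone. Origin: centre of the foot's underside; z up; the dial faces its -x.

How it is judged:
By the outcome, as a careful person would: the job done as asked, in the order asked, and still so for the second after the job is handed in, with the robot touching nothing.
It also fails if it takes over 122 s, if anything falls off the work surface, if the arm or the gripper's body presses on something with over 40 N, if the wrist force passes 120 N, or if a joint passes its speed limit or range.

## Working session

There is one attempt and no reset: what is moved stays moved. The work goes in short steps, Python scripts to look and compute and a tool call to move; the robot and the scene stay as the last step left them, time stands still between calls to the robot, and variables do not carry over. Pictures are saved under pics/ and viewed, at most 14 in all, crops included, and the job is handed in when it is done.

Besides the shell and the picture viewer there is one more tool, called after ">>>" as name(argument=value, ...) on one line, values as JSON. arm_command: Moves the arm, as the interface text tells. Shift numbers are shares of 0.25 m and turn numbers shares of 180 degrees, none past 1 either way. Its arguments: {"type":"object","properties":{"rows":{"type":"array","items":{"type":"array"}},"grip":{"type":"number"}},"required":["rows"]}

```bash
mkdir -p pics; cat > h.py <<'E'
import numpy as np, cv2
from bench import arm
from scipy.spatial.transform import Rotation as R
def world(name,d):
    c=arm.camera_info(name); v,u=np.mgrid[0:480,0:640].astype(float)
    K=np.array([[c['fx'],0,c['cx']],[0,c['fy'],c['cy']],[0,0,1.]])
    p=cv2.undistortPoints(np.stack([u.ravel(),v.ravel()],1)[:,None],K,np.array([c['k1'],0,0,0.])).reshape(480,640,2)
    P=np.dstack([p[...,0]*d,p[...,1]*d,d]); E=np.array(c['extrinsics'])
    return P@E[:3,:3].T+E[:3,3]
E
python3 - <<'E'
from h import *
for n in('top','scene'):
    im,d=arm.get_image(n); cv2.imwrite(f'pics/{n}0.png',im); W=world(n,d); np.save(f'{n}0.npy',W)
    print(n,np.array(arm.camera_info(n)['extrinsics'])[:3,3].round())
    for q in('nut_a','bush_a','strap','tray_nut','tray_bush','tray_strap','gauge'):
        for r in arm.spot_in(n,q):
            u,v=np.round(r['position']).astype(int); print(q,round(r['score'],2),(u,v),W[v,u].round())
print(arm.read_state())
E
```

```text
top [465.  -9. 996.]
nut_a 0.66 (np.int64(202), np.int64(319)) [418. 211.  22.]
nut_a 0.59 (np.int64(211), np.int64(241)) [575. 194.  13.]
bush_a 0.84 (np.int64(400), np.int64(245)) [ 554. -184.   61.]
bush_a 0.61 (np.int64(408), np.int64(295)) [ 456. -204.   17.]
strap 0.72 (np.int64(270), np.int64(308)) [436.  77.  -1.]
tray_nut 0.61 (np.int64(483), np.int64(230)) [ 586. -368.    5.]
tray_bush 0.91 (np.int64(131), np.int64(247)) [568. 361.   3.]
tray_strap 0.86 (np.int64(290), np.int64(201)) [657.  31.   2.]
gauge 0.71 (np.int64(399), np.int64(244)) [ 562. -194.   -3.]
gauge 0.6 (np.int64(339), np.int64(303)) [445. -59. 104.]
scene [1470. -385.  804.]
nut_a 0.96 (np.int64(404), np.int64(262)) [591. 168.  18.]
nut_a 0.84 (np.int64(379), np.int64(223)) [444. 182.  22.]
bush_a 0.88 (np.int64(239), np.int64(289)) [ 577. -188.   46.]
bush_a 0.85 (np.int64(215), np.int64(262)) [ 466. -207.   38.]
strap 0.95 (np.int64(335), np.int64(238)) [449.  69.  14.]
tray_nut 0.82 (np.int64(153), np.int64(332)) [ 587. -359.    4.]
tray_bush 0.74 (np.int64(478), np.int64(242)) [575. 366.   6.]
tray_st
[... 162 characters left out ...]
1,  3.84640856e-01,  7.91290737e-03, -1.07751524e-05,
       -1.19399946e+00, -2.58585227e-01]), 'joint_vel': array([ 3.21433507e-04,  1.11528285e-03, -8.63542856e-04, -9.05936127e-04,
        5.38356436e-04, -8.71923904e-05]), 'joint_efforts': array([ 8.83564871e-05, -3.92029381e+01,  1.88606071e+01,  4.19037312e+00,
       -2.61482146e-04, -2.36877867e-06]), 'position': array([ 208.33444581, -589.2337872 ,  231.35127291]), 'ee_rot': array([-1.69091529e-01,  9.85600352e-01, -2.92616016e-05,  1.88743514e-05]), 'contact_force': array([-0.06104187, -0.37061834, -0.4383485 ]), 'wrist_torque': array([ 0.00667267, -0.01667293,  0.02032811]), 'grasp_force': 0.0, 'gripper_width': 85.41441410317883}
```

View pics/top0.png

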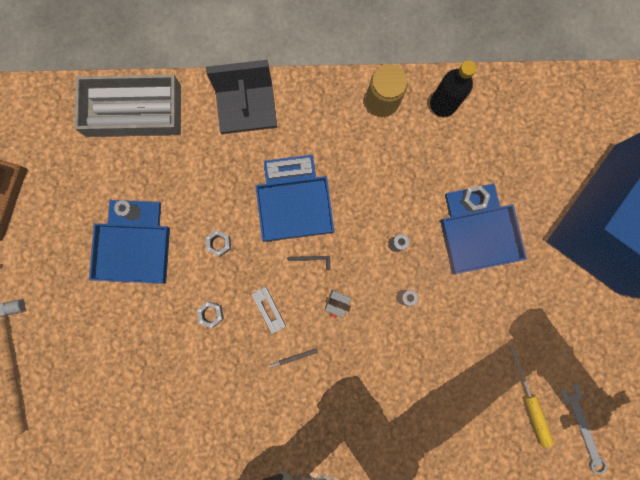

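View pics/scene0.png

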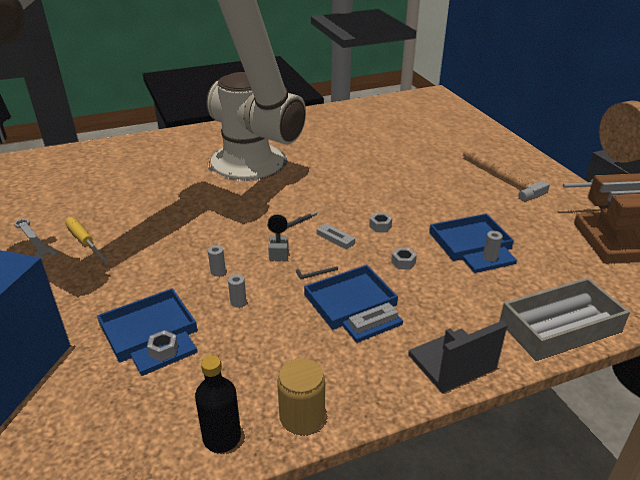

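The top view shows tray_bush on the left (130,252), tray_strap in the middle (295,208) and tray_nut on the right (483,240). The nuts are at (217,243) and (209,315), the strap at (268,310), the gauge at (338,303) and the bushings at (401,242) and (409,298). The ledge samples confirm the trays. Next I measure poses from the depth data.

```bash
cat > m.py <<'E'
from h import *
W=np.load('top0.npy'); im=cv2.imread('pics/top0.png'); S=np.load('scene0.npy')
print('bench z',np.median(W[380:440,330:400,2]), 'scene', np.median(S[215:230,420:440,2]))
def roi(A,c,r,lo,hi):
    P=A.reshape(-1,3); m=(np.hypot(P[:,0]-c[0],P[:,1]-c[1])<r)&(P[:,2]>lo)&(P[:,2]<hi); return P[m]
for n,c,r,lo,hi in(('nutfar',(572,187),42,14,35),('nutnear',(422,200),42,14,35),('bushfar',(565,-190),35,45,75),('bushnear',(460,-206),35,45,75),('strap',(440,73),62,8,26),('gauge',(445,-65),50,20,120),('gaugefoot',(445,-65),50,25,45)):
    for t,A in(('top',W),('scene',S)):
        P=roi(A,c,r,lo,hi)
        if len(P)<8: print(n,t,len(P));continue
        top=P[abs(P[:,2]-np.median(P[:,2]))<5] if t=='top' and n[0]!='g' else P
        q=top[:,:2].astype(np.float32); rc=cv2.minAreaRect(q); (ce,ra)=cv2.minEnclosingCircle(q)
        a=np.arctan2(*(q-np.array(ce))[:,::-1].T); rr=np.hypot(*(q-np.array(ce)).T)
        k=np.angle(np.sum(np.exp(6j*a[rr>20])))/6 if 'nut' in n else 0
        print(n,t,len(q),'z',np.median(top[:,2]).round(1),'rect',np.round(rc[0],1),np.round(rc[1],1),round(rc[2],1),'circ',np.round(ce,1),round(ra,1),'corner deg',round(np.degrees(k),1))
hsv=cv2.cvtColor(im,cv2.COLOR_BGR2HSV)
for n,(u,v) in(('tray_bush',(130,252)),('tray_strap',(295,208)),('tray_nut',(483,240))):
    m=(hsv[...,0]>100)&(hsv[...,0]<130)&(hsv[...,1]>120)&(W[...,2]>17)&(W[...,2]<30)
    vv,uu=np.nonzero(m); s=(abs(uu-u)<48)&(abs(vv-v)<38)
    q=W[vv[s],uu[s],:2].astype(np.float32); rc=cv2.minAreaRect(q); print(n,len(q),np.round(rc[0],1),np.round(rc[1],1),round(rc[2],1))
big=cv2.resize(im[180:350,180:440],None,fx=3,fy=3,interpolation=cv2.INTER_CUBIC); cv2.imwrite('pics/c1.png',big)
E
python3 m.py
```

```text
bench z -0.3979149398210211 scene 0.7756328777628596
nutfar top 299 z 24.0 rect [570.4 178.9] [51.  45.2] 62.4 circ [570.7 179.2] 25.9 corner deg 3.3
nutfar scene 265 z 21.5 rect [573.6 175.9] [53.3 48. ] 1.7 circ [572.9 177. ] 27.6 corner deg 4.4
nutnear top 316 z 23.6 rect [426.7 196.8] [51.1 46.7] 8.8 circ [427.  196.1] 26.1 corner deg 9.1
nutnear scene 226 z 21.3 rect [429.1 193. ] [46.6 56.4] 41.6 circ [426.7 191.9] 29.1 corner deg 10.6
bushfar top 171 z 59.4 rect [ 560.7 -186.6] [31.4 30.2] 85.4 circ [ 560.4 -186.4] 16.0 corner deg 0.0
bushfar scene 220 z 56.4 rect [ 564.4 -189.4] [33.3 30.9] 2.6 circ [ 562.9 -187.6] 18.2 corner deg 0.0
bushnear top 174 z 59.6 rect [ 451.3 -198.2] [29.5 29. ] 88.7 circ [ 451.  -198.7] 15.7 corner deg 0.0
bushnear scene 192 z 56.5 rect [ 454. -201.] [31.4 32.9] 38.8 circ [ 453.8 -201.3] 17.5 corner deg 0.0
strap top 581 z 15.9 rect [432.5  78.9] [89.3 31.7] 25.9 circ [432.7  78.6] 46.6 corner deg 0.0
strap scene 379 z 13.8 rect [434.7  75.2] [93.4 37. ] 25.8 circ [433.6  75.4] 48.1 corner deg 0.0
gauge top 491 z 36.6 rect [438.8 -59.4] [41.9 49.7] 66.9 circ [441.3 -60.4] 28.2 corner deg 0.0
gauge scene 636 z 49.7 rect [443.8 -63.8] [40.9 49.4] 64.3 circ [445. -63.] 29.4 corner deg 0.0
gaugefoot top 322 z 35.6 rect [439.1 -59.3] [40.  49.4] 66.3 circ [442.1 -60.3] 27.9 corner deg 0.0
gaugefoot scene 269 z 34.1 rect [443.7 -63.5] [40.2 48.8] 66.0 circ [445.1 -62.6] 29.2 corner deg 0.0
tray_bush 539 [563.4 358.6] [148.4 131.1] 86.0
tray_strap 475 [641.1  22.5] [122.3 145.3] 6.1
tray_nut 156 [ 567.4 -362. ] [113.6 146.6] 10.4
```

View pics/c1.png

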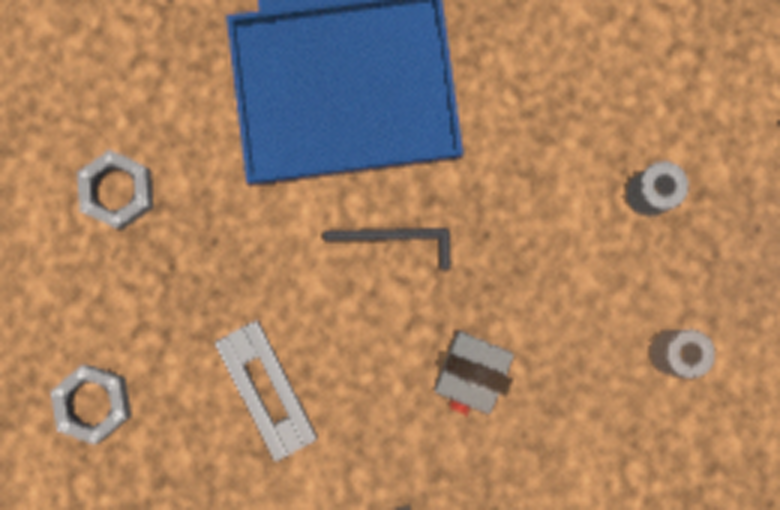

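```bash
cat > go.py <<'E'
# usage: go.py x y z psi  (psi = heading of tool y, deg) -> shift/turn numbers
import sys; from h import *
s=arm.read_state(); T=R.from_quat(s['ee_rot']); p=s['position']; x,y,z,psi=map(float,sys.argv[1:5])
M=T.as_matrix(); cur=np.degrees(np.arctan2(M[1,1],M[0,1]))
if abs((psi-cur+180)%360-180)>90: print('half turn equivalent',psi+180)
a=np.radians(psi); Y=np.array([np.cos(a),np.sin(a),0]); Z=np.array([0,0,-1.]); G=np.column_stack([np.cross(Y,Z),Y,Z])
print('clock',round(s['clock'],2),'p',p.round(1),'psi',round(cur,1),'w',round(s['gripper_width'],1),'F',s['contact_force'].round(1),'g',round(s['grasp_force']),'j',s['joints'].round(2))
print('shift',(M.T@(np.array([x,y,z])-p)/250).round(3),'turn',((T.inv()*R.from_matrix(G)).as_rotvec()/np.pi).round(3))
E
python3 go.py 452.5 -200 150 90
```

```text
clock 0.8 p [ 208.3 -589.2  231.4] psi 109.5 w 85.4 F [-0.1 -0.4 -0.4] g 0 j [-0.97  0.38  0.01 -0.   -1.19 -0.26]
shift [-1.44   1.142  0.325] turn [-0.     0.     0.108]
```

>>> arm_command(rows=[[[-0.72, 0.571, 0.16], [0, 0, 0.108]], [[-0.72, 0.571, 0.16], [0, 0, 0.108]], [[-0.72, 0.571, 0.16], [0, 0, 0.108]], [[-0.72, 0.571, 0.16], [0, 0, 0.108]], [[-0.72, 0.571, 0.16], [0, 0, 0.108]]], grip=1)

```text
clock: 1.3
position: [331.2, -392.5, 191.1]
ee_rot: [-0.001, 1.0, 0.0, 0.0]
contact_force: [0.3, -1.0, -0.6]
gripper_width: 85.8
grasp_force: 0.0
```

>>> arm_command(rows=[[[-0.488, 0.778, 0.165], [0, 0, 0]], [[-0.488, 0.778, 0.165], [0, 0, 0]], [[-0.488, 0.778, 0.165], [0, 0, 0]], [[-0.488, 0.778, 0.165], [0, 0, 0]], [[-0.488, 0.778, 0.165], [0, 0, 0]]])

```text
clock: 1.8
position: [453.6, -197.6, 149.9]
ee_rot: [-0.001, 1.0, -0.0, 0.0]
contact_force: [-0.0, -0.0, 0.0]
gripper_width: 85.4
grasp_force: 0.0
```

```bash
python3 go.py 452.5 -200 12 90
```

```text
clock 1.8 p [ 453.6 -197.6  149.9] psi 90.2 w 85.4 F [-0. -0.  0.] g 0 j [-0.08  0.24 -0.42 -0.   -0.9  -1.49]
shift [ 0.005 -0.01   0.552] turn [-0.     0.     0.001]
```

>>> arm_command(rows=[[[0.005, -0.01, 0.2], [0, 0, 0]], [[0.005, -0.01, 0.4], [0, 0, 0]], [[0.005, -0.01, 0.5], [0, 0, 0]], [[0.005, -0.01, 0.552], [0, 0, 0]], [[0.005, -0.01, 0.552], [0, 0, 0]]])

```text
clock: 2.3
position: [449.8, -202.4, 10.2]
ee_rot: [-0.0, 1.0, 0.0, -0.002]
contact_force: [-0.1, 0.9, 0.4]
gripper_width: 85.4
grasp_force: 0.0
```

>>> arm_command(rows=[[[0, 0, 0], [0, 0, 0]], [[0, 0, 0], [0, 0, 0]], [[0, 0, 0], [0, 0, 0]], [[0, 0, 0], [0, 0, 0]], [[0, 0, 0], [0, 0, 0]]], grip=0)

```text
clock: 2.8
position: [451.7, -202.6, 13.3]
ee_rot: [-0.0, 1.0, -0.0, 0.001]
contact_force: [-1.0, 1.9, 7.0]
gripper_width: 30.1
grasp_force: 59.1
```

>>> arm_command(rows=[[[0, 0, 0], [0, 0, 0]], [[0, 0, 0], [0, 0, 0]], [[0, 0, 0], [0, 0, 0]], [[0, 0, 0], [0, 0, 0]], [[0, 0, 0], [0, 0, 0]]])

```text
clock: 3.3
position: [451.7, -202.6, 13.2]
ee_rot: [-0.0, 1.0, -0.0, 0.001]
contact_force: [-0.6, 2.1, 6.2]
gripper_width: 30.5
grasp_force: 59.2
```

>>> arm_command(rows=[[[0, 0, -0.15], [0, 0, 0]], [[0, 0, -0.35], [0, 0, 0]], [[0, 0, -0.53], [0, 0, 0]], [[0, 0, -0.59], [0, 0, 0]], [[0, 0, -0.59], [0, 0, 0]]])

```text
clock: 3.8
position: [452.3, -202.7, 162.2]
ee_rot: [-0.0, 1.0, -0.0, 0.003]
contact_force: [-0.2, -0.3, -3.2]
gripper_width: 30.3
grasp_force: 60.7
```

>>> arm_command(rows=[[[-0.176, 0.744, 0], [0, 0, 0]], [[-0.176, 0.744, 0], [0, 0, 0]], [[-0.176, 0.744, 0], [0, 0, 0]], [[-0.176, 0.744, 0], [0, 0, 0]], [[-0.176, 0.744, 0], [0, 0, 0]]])

```text
clock: 4.3
position: [495.1, -12.8, 157.4]
ee_rot: [-0.003, 1.0, 0.0, -0.001]
contact_force: [0.4, -0.2, -3.4]
gripper_width: 30.0
grasp_force: 61.1
```

>>> arm_command(rows=[[[-0.176, 0.744, 0], [0, 0, 0]], [[-0.176, 0.744, 0], [0, 0, 0]], [[-0.176, 0.744, 0], [0, 0, 0]], [[-0.176, 0.744, 0], [0, 0, 0]], [[-0.176, 0.744, 0], [0, 0, 0]]])

```text
clock: 4.8
position: [539.3, 173.1, 157.0]
ee_rot: [-0.002, 1.0, -0.0, -0.001]
contact_force: [0.3, -0.3, -3.0]
gripper_width: 29.5
grasp_force: 61.5
```

>>> arm_command(rows=[[[-0.176, 0.744, 0], [0, 0, 0.02]], [[-0.176, 0.744, 0], [0, 0, 0.02]], [[-0.176, 0.744, 0], [0, 0, 0.02]], [[-0.176, 0.744, 0], [0, 0, 0.02]], [[-0.176, 0.744, 0], [0, 0, 0.02]]])

```text
clock: 5.3
position: [582.7, 358.8, 155.5]
ee_rot: [0.03, 1.0, -0.001, -0.001]
contact_force: [-1.2, -1.2, -4.1]
gripper_width: 30.4
grasp_force: 61.6
```

>>> arm_command(rows=[[[0, 0, 0], [0, 0, 0]], [[0, 0, 0], [0, 0, 0]], [[0, 0, 0], [0, 0, 0]]])

```text
clock: 5.6
position: [582.5, 353.6, 159.0]
ee_rot: [0.032, 0.999, -0.001, -0.001]
contact_force: [-0.3, 0.1, -3.8]
gripper_width: 30.5
grasp_force: 61.6
```

```bash
python3 go.py 584 355.6 17.5 86; python3 - <<'E'
from h import *
im,d=arm.get_image('scene'); W=world('scene',d); cv2.imwrite('pics/s1.png',im[120:400])
E
```

```text
clock 5.6 p [582.5 353.6 159. ] psi 86.3 w 30.5 F [-0.3  0.1 -3.8] g 62 j [ 0.78  0.53  0.06 -0.   -1.1  -2.42]
shift [-0.006  0.009  0.566] turn [-0.    -0.     0.002]
```

View pics/s1.png

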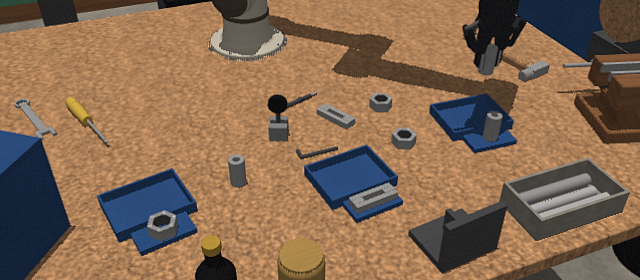

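>>> arm_command(rows=[[[-0.006, 0.009, 0.2], [0, 0, 0]], [[-0.006, 0.009, 0.38], [0, 0, 0]], [[-0.006, 0.009, 0.49], [0, 0, 0]], [[-0.006, 0.009, 0.54], [0, 0, 0]], [[-0.006, 0.009, 0.54], [0, 0, 0]]])

```text
clock: 6.15
position: [583.9, 356.3, 23.1]
ee_rot: [0.032, 1.0, -0.001, -0.001]
contact_force: [1.1, -0.1, -2.9]
gripper_width: 30.0
grasp_force: 61.5
```

>>> arm_command(rows=[[[0, 0, 0.012], [0, 0, 0]], [[0, 0, 0.024], [0, 0, 0]], [[0, 0, 0.026], [0, 0, 0]], [[0, 0, 0.026], [0, 0, 0]], [[0, 0, 0.026], [0, 0, 0]]])

```text
clock: 6.65
position: [584.7, 357.9, 18.8]
ee_rot: [0.031, 1.0, 0.0, 0.0]
contact_force: [-0.4, 0.3, -3.1]
gripper_width: 30.3
grasp_force: 61.6
```

```bash
python3 go.py 584 355.6 17.2 86
```

```text
clock 6.65 p [584.7 357.9  18.8] psi 86.4 w 30.3 F [-0.4  0.3 -3.1] g 62 j [ 0.78  0.68 -0.06  0.   -0.83 -2.42]
shift [ 0.002 -0.009  0.006] turn [0.    0.    0.002]
```

>>> arm_command(rows=[[[0, 0, 0.004], [0, 0, 0]], [[0, 0, 0.008], [0, 0, 0]], [[0, 0, 0.008], [0, 0, 0]], [[0, 0, 0.008], [0, 0, 0]]])

```text
clock: 7.05
position: [584.7, 357.9, 17.4]
ee_rot: [0.031, 1.0, 0.0, 0.0]
contact_force: [-3.3, -0.2, 5.4]
gripper_width: 30.3
grasp_force: 62.4
```

>>> arm_command(rows=[[[0, 0, 0], [0, 0, 0]], [[0, 0, 0], [0, 0, 0]], [[0, 0, 0], [0, 0, 0]], [[0, 0, 0], [0, 0, 0]], [[0, 0, 0], [0, 0, 0]]], grip=0.56)

```text
clock: 7.55
position: [584.5, 357.6, 15.9]
ee_rot: [0.031, 1.0, -0.0, -0.0]
contact_force: [0.3, -0.9, 1.0]
gripper_width: 47.8
grasp_force: 0.0
```

>>> arm_command(rows=[[[0, 0, -0.08], [0, 0, 0]], [[0, 0, -0.25], [0, 0, 0]], [[0, 0, -0.43], [0, 0, 0]], [[0, 0, -0.58], [0, 0, 0]], [[0, 0, -0.58], [0, 0, 0]]])

```text
clock: 8.05
position: [587.6, 359.8, 168.9]
ee_rot: [0.031, 1.0, 0.004, 0.006]
contact_force: [0.3, 0.6, 0.3]
gripper_width: 48.1
grasp_force: 0.0
```

```bash
python3 go.py 571.7 177.5 100 154; python3 - <<'E'
from h import *
W=world('scene',arm.get_image('scene')[1]); W2=world('top',arm.get_image('top')[1])
for A in(W,W2):
    P=A.reshape(-1,3); q=P[(np.hypot(P[:,0]-584,P[:,1]-356)<30)&(P[:,2]>45)&(P[:,2]<90)]
    print(len(q),q.min(0).round(),q.max(0).round() if len(q) else 0)
E
```

```text
clock 8.05 p [587.6 359.8 168.9] psi 86.5 w 48.1 F [0.3 0.6 0.3] g 0 j [ 0.78  0.53  0.08  0.   -1.11 -2.42]
shift [ 0.022 -0.734  0.269] turn [ 0.     0.005 -0.375]
194 [568. 338.  45.] [604. 370.  67.]
238 [568. 342.  45.] [600. 374.  68.]
```

>>> arm_command(rows=[[[0.02, -0.2, 0], [0, 0, -0.044]], [[0.02, -0.4, 0.05], [0, 0, -0.088]], [[0.02, -0.6, 0.15], [0, 0, -0.132]], [[0.02, -0.73, 0.25], [0, 0, -0.176]], [[0.02, -0.73, 0.269], [0, 0, -0.22]]], grip=1)

```text
clock: 8.65
position: [563.4, 169.6, 88.5]
ee_rot: [-0.309, 0.951, -0.001, -0.006]
contact_force: [0.1, -0.6, -0.6]
gripper_width: 85.7
grasp_force: 0.0
```

>>> arm_command(rows=[[[0, 0, 0], [0, 0, -0.044]], [[0, 0, 0], [0, 0, -0.088]], [[0, 0, 0], [0, 0, -0.132]], [[0, 0, 0], [0, 0, -0.153]], [[0, 0, 0], [0, 0, -0.153]]])

```text
clock: 9.15
position: [567.1, 175.2, 92.0]
ee_rot: [-0.527, 0.85, 0.0, -0.002]
contact_force: [0.1, -0.7, 0.0]
gripper_width: 85.3
grasp_force: 0.0
```

>>> arm_command(rows=[[[0, 0, 0], [0, 0, 0]], [[0, 0, 0], [0, 0, 0]]])

```text
clock: 9.35
position: [567.7, 175.6, 93.1]
ee_rot: [-0.526, 0.85, 0.0, -0.001]
contact_force: [-0.6, 0.0, -0.4]
gripper_width: 84.9
grasp_force: 0.0
```

```bash
python3 go.py 571.7 177.5 3 154
```

```text
clock 9.35 p [567.7 175.6  93.1] psi 153.5 w 84.9 F [-0.6  0.  -0.4] g 0 j [ 0.57  0.46 -0.25 -0.   -0.86 -1.03]
shift [-0.014 -0.011  0.36 ] turn [ 0.    -0.    -0.003]
```

>>> arm_command(rows=[[[-0.014, -0.011, 0.12], [0, 0, -0.003]], [[-0.014, -0.011, 0.24], [0, 0, -0.003]], [[-0.014, -0.011, 0.31], [0, 0, -0.003]], [[-0.014, -0.011, 0.34], [0, 0, -0.003]], [[-0.014, -0.011, 0.357], [0, 0, -0.003]]])

```text
clock: 9.85
position: [572.0, 177.6, 3.9]
ee_rot: [-0.531, 0.848, -0.0, -0.0]
contact_force: [0.0, -0.2, 0.1]
gripper_width: 85.3
grasp_force: 0.0
```

>>> arm_command(rows=[[[0, 0, 0], [0, 0, 0]], [[0, 0, 0], [0, 0, 0]], [[0, 0, 0], [0, 0, 0]], [[0, 0, 0], [0, 0, 0]], [[0, 0, 0], [0, 0, 0]]], grip=0)

```text
clock: 10.35
position: [573.0, 178.3, 6.0]
ee_rot: [-0.531, 0.847, -0.0, 0.001]
contact_force: [-0.9, -0.2, 5.9]
gripper_width: 44.9
grasp_force: 63.4
```

>>> arm_command(rows=[[[0, 0, 0], [0, 0, 0]], [[0, 0, 0], [0, 0, 0]], [[0, 0, 0], [0, 0, 0]], [[0, 0, 0], [0, 0, 0]]])

```text
clock: 10.75
position: [573.0, 178.3, 6.0]
ee_rot: [-0.531, 0.847, -0.0, 0.001]
contact_force: [-0.8, 1.6, 6.3]
gripper_width: 44.5
grasp_force: 63.5
```

```bash
python3 go.py 571.7 177.5 150 154
```

```text
clock 10.75 p [573.  178.3   6. ] psi 154.1 w 44.5 F [-0.8  1.6  6.3] g 63 j [ 0.57  0.59 -0.3   0.   -0.68 -1.02]
shift [ 0.004  0.002 -0.576] turn [-0.001  0.001  0.001]
```

>>> arm_command(rows=[[[0, 0, -0.15], [0, 0, 0]], [[0, 0, -0.35], [0, 0, 0]], [[0, 0, -0.53], [0, 0, 0]], [[0, 0, -0.58], [0, 0, 0]], [[0, 0, -0.58], [0, 0, 0]]])

```text
clock: 11.25
position: [572.9, 178.2, 151.9]
ee_rot: [-0.531, 0.848, 0.0, 0.003]
contact_force: [0.1, -0.2, -2.0]
gripper_width: 44.5
grasp_force: 62.7
```

>>> arm_command(rows=[[[0.689, -0.339, 0], [0, 0, 0]], [[0.689, -0.339, 0], [0, 0, 0]], [[0.689, -0.339, 0], [0, 0, 0]], [[0.689, -0.339, 0], [0, 0, 0]], [[0.689, -0.339, 0], [0, 0, 0]]])

```text
clock: 11.75
position: [570.5, -18.9, 146.3]
ee_rot: [-0.528, 0.849, 0.001, -0.003]
contact_force: [0.1, 1.0, -1.8]
gripper_width: 44.5
grasp_force: 62.7
```

>>> arm_command(rows=[[[0.689, -0.339, 0], [0, 0, 0]], [[0.689, -0.339, 0], [0, 0, 0]], [[0.689, -0.339, 0], [0, 0, 0]], [[0.689, -0.339, 0], [0, 0, 0]], [[0.689, -0.339, 0], [0, 0, 0]]])

```text
clock: 12.25
position: [572.4, -210.0, 146.3]
ee_rot: [-0.528, 0.849, 0.002, -0.002]
contact_force: [-0.6, 0.7, -3.2]
gripper_width: 44.5
grasp_force: 62.7
```

>>> arm_command(rows=[[[0.689, -0.339, 0], [0, 0, -0.03]], [[0.689, -0.339, 0], [0, 0, -0.06]], [[0.689, -0.339, 0], [0, 0, -0.1]], [[0.689, -0.339, 0], [0, 0, -0.1]], [[0.689, -0.339, 0], [0, 0, -0.1]]])

```text
clock: 12.75
position: [573.7, -401.6, 145.6]
ee_rot: [-0.655, 0.756, 0.002, -0.001]
contact_force: [-0.2, 1.5, -1.4]
gripper_width: 44.4
grasp_force: 62.6
```

>>> arm_command(rows=[[[0, 0, 0], [0, 0, 0]], [[0, 0, 0], [0, 0, 0]], [[0, 0, 0], [0, 0, 0]], [[0, 0, 0], [0, 0, 0]]])

```text
clock: 13.15
position: [575.6, -396.7, 149.7]
ee_rot: [-0.657, 0.753, 0.0, 0.0]
contact_force: [0.1, -0.5, -1.4]
gripper_width: 44.6
grasp_force: 62.6
```

```bash
python3 go.py 574.8 -397.9 10 172
```

```text
clock 13.15 p [ 575.6 -396.7  149.7] psi 172.2 w 44.6 F [ 0.1 -0.5 -1.4] g 63 j [-0.37  0.57  0.1  -0.   -1.11  0.24]
shift [0.005 0.003 0.559] turn [0.    0.    0.001]
```

>>> arm_command(rows=[[[0.005, 0.003, 0.2], [0, 0, 0]], [[0.005, 0.003, 0.38], [0, 0, 0]], [[0.005, 0.003, 0.49], [0, 0, 0]], [[0.005, 0.003, 0.53], [0, 0, 0]], [[0.005, 0.003, 0.53], [0, 0, 0]]])

```text
clock: 13.65
position: [574.0, -398.6, 15.9]
ee_rot: [-0.657, 0.754, 0.001, -0.001]
contact_force: [0.6, -0.5, -1.7]
gripper_width: 44.8
grasp_force: 62.6
```

>>> arm_command(rows=[[[0, 0, 0.012], [0, 0, 0]], [[0, 0, 0.02], [0, 0, 0]], [[0, 0, 0.026], [0, 0, 0]], [[0, 0, 0.03], [0, 0, 0]], [[0, 0, 0.03], [0, 0, 0]]])

```text
clock: 14.15
position: [574.5, -399.5, 10.1]
ee_rot: [-0.657, 0.754, -0.0, 0.0]
contact_force: [-0.1, -0.1, -0.5]
gripper_width: 44.6
grasp_force: 62.8
```

```bash
python3 go.py 574.8 -397.9 10 172
```

```text
clock 14.15 p [ 574.5 -399.5   10.1] psi 172.1 w 44.6 F [-0.1 -0.1 -0.5] g 63 j [-0.38  0.71 -0.02  0.   -0.84  0.24]
shift [-0.006 -0.     0.001] turn [-0.    -0.     0.001]
```

>>> arm_command(rows=[[[0, 0, 0.006], [0, 0, 0]], [[0, 0, 0.006], [0, 0, 0]], [[0, 0, 0.006], [0, 0, 0]]])

```text
clock: 14.45
position: [574.5, -399.5, 10.1]
ee_rot: [-0.657, 0.754, -0.0, 0.0]
contact_force: [-2.8, 2.4, 5.0]
gripper_width: 44.6
grasp_force: 63.5
```

>>> arm_command(rows=[[[0, 0, 0], [0, 0, 0]], [[0, 0, 0], [0, 0, 0]], [[0, 0, 0], [0, 0, 0]], [[0, 0, 0], [0, 0, 0]], [[0, 0, 0], [0, 0, 0]]], grip=0.66)

```text
clock: 14.95
position: [574.3, -399.4, 7.9]
ee_rot: [-0.657, 0.754, 0.0, -0.0]
contact_force: [-0.5, 0.1, 0.1]
gripper_width: 56.1
grasp_force: 0.0
```

>>> arm_command(rows=[[[0, 0, -0.08], [0, 0, 0]], [[0, 0, -0.25], [0, 0, 0]], [[0, 0, -0.43], [0, 0, 0]], [[0, 0, -0.52], [0, 0, 0]], [[0, 0, -0.52], [0, 0, 0]]])

```text
clock: 15.45
position: [576.6, -400.7, 143.7]
ee_rot: [-0.657, 0.754, -0.005, 0.002]
contact_force: [0.0, -0.2, 1.1]
gripper_width: 56.6
grasp_force: 0.0
```

>>> arm_command(rows=[[[-0.833, 0.166, 0], [0, 0, 0.045]], [[-0.833, 0.166, 0], [0, 0, 0.09]], [[-0.833, 0.166, 0], [0, 0, 0.135]], [[-0.833, 0.166, 0], [0, 0, 0.18]], [[-0.833, 0.166, 0], [0, 0, 0.225]]], grip=1)

```text
clock: 15.95
position: [560.6, -183.4, 137.3]
ee_rot: [-0.354, 0.935, 0.001, -0.001]
contact_force: [0.9, -0.6, 0.1]
gripper_width: 85.6
grasp_force: 0.0
```

>>> arm_command(rows=[[[0, 0, 0], [0, 0, 0.045]], [[0, 0, 0], [0, 0, 0.09]], [[0, 0, 0], [0, 0, 0.135]], [[0, 0, 0], [0, 0, 0.18]], [[0, 0, 0], [0, 0, 0.225]]])

```text
clock: 16.45
position: [561.1, -187.2, 136.9]
ee_rot: [-0.007, 1.0, 0.0, -0.001]
contact_force: [-0.4, -0.0, 0.2]
gripper_width: 85.5
grasp_force: 0.0
```

>>> arm_command(rows=[[[0, 0, 0], [0, 0, 0]], [[0, 0, 0], [0, 0, 0]], [[0, 0, 0], [0, 0, 0]]])

```text
clock: 16.75
position: [561.6, -187.3, 137.7]
ee_rot: [-0.011, 1.0, 0.0, -0.0]
contact_force: [-1.2, -0.4, 0.9]
gripper_width: 85.4
grasp_force: 0.0
```

```bash
python3 go.py 562 -187.5 12 90; python3 - <<'E'
from h import *
im,d=arm.get_image('scene'); cv2.imwrite('pics/s2.png',im[120:400])
for n in('scene','top'):
    P=world(n,arm.get_image(n)[1]).reshape(-1,3); q=P[(np.hypot(P[:,0]-574.8,P[:,1]+398)<36)&(P[:,2]>21)&(P[:,2]<40)&(P[:,1]>-430)]
    print(len(q),np.round(np.percentile(q,[1,50,99],axis=0)))
E
```

```text
clock 16.75 p [ 561.6 -187.3  137.7] psi 91.2 w 85.4 F [-1.2 -0.4  0.9] g 0 j [-0.05  0.41 -0.2  -0.   -0.96 -1.5 ]
shift [-0.002 -0.001  0.503] turn [ 0.    -0.     0.007]
370 [[ 553. -425.   21.]
 [ 579. -401.   27.]
 [ 601. -376.   31.]]
240 [[ 551. -424.   21.]
 [ 567. -407.   27.]
 [ 594. -376.   31.]]
```

View pics/s2.png

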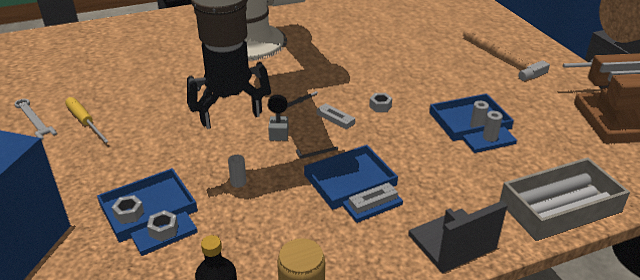

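The first nut lies flat in its tray at (127,208 in the crop), and the first bushing stands in the bushing tray at (481,113), clear of the sample. Next is the second bushing.

>>> arm_command(rows=[[[-0.002, -0.001, 0.18], [0, 0, 0.007]], [[-0.002, -0.001, 0.36], [0, 0, 0.007]], [[-0.002, -0.001, 0.46], [0, 0, 0.007]], [[-0.002, -0.001, 0.503], [0, 0, 0.007]], [[-0.002, -0.001, 0.503], [0, 0, 0.007]]])

```text
clock: 17.4
position: [561.6, -187.6, 11.1]
ee_rot: [0.001, 1.0, 0.0, -0.001]
contact_force: [-0.2, 0.3, -0.6]
gripper_width: 85.5
grasp_force: 0.0
```

>>> arm_command(rows=[[[0, 0, 0], [0, 0, 0]], [[0, 0, 0], [0, 0, 0]], [[0, 0, 0], [0, 0, 0]], [[0, 0, 0], [0, 0, 0]], [[0, 0, 0], [0, 0, 0]]], grip=0)

```text
clock: 17.9
position: [563.1, -187.6, 13.9]
ee_rot: [0.001, 1.0, -0.0, 0.001]
contact_force: [-0.8, 2.0, 5.5]
gripper_width: 31.5
grasp_force: 59.1
```

>>> arm_command(rows=[[[0, 0, 0], [0, 0, 0]], [[0, 0, 0], [0, 0, 0]], [[0, 0, 0], [0, 0, 0]], [[0, 0, 0], [0, 0, 0]]])

```text
clock: 18.3
position: [563.1, -187.6, 13.9]
ee_rot: [0.001, 1.0, -0.0, 0.001]
contact_force: [-0.2, 0.7, 6.0]
gripper_width: 31.4
grasp_force: 59.1
```

>>> arm_command(rows=[[[0, 0, -0.15], [0, 0, 0]], [[0, 0, -0.35], [0, 0, 0]], [[0, 0, -0.53], [0, 0, 0]], [[0, 0, -0.59], [0, 0, 0]], [[0, 0, -0.59], [0, 0, 0]]])

```text
clock: 18.8
position: [563.6, -187.7, 162.8]
ee_rot: [0.001, 1.0, -0.0, 0.003]
contact_force: [1.0, -0.3, -2.5]
gripper_width: 31.4
grasp_force: 60.2
```

```bash
python3 go.py 530 359 160 90
```

```text
clock 18.8 p [ 563.6 -187.7  162.8] psi 89.9 w 31.4 F [ 1.  -0.3 -2.5] g 60 j [-0.05  0.39 -0.17 -0.   -1.01 -1.52]
shift [0.14  2.186 0.01 ] turn [-0.     0.002 -0.001]
```

>>> arm_command(rows=[[[0.047, 0.729, 0], [0, 0, 0]], [[0.047, 0.729, 0], [0, 0, 0]], [[0.047, 0.729, 0], [0, 0, 0]], [[0.047, 0.729, 0], [0, 0, 0]], [[0.047, 0.729, 0], [0, 0, 0]]])

```text
clock: 19.3
position: [549.4, -1.9, 157.4]
ee_rot: [-0.001, 1.0, 0.0, -0.002]
contact_force: [0.2, -0.3, -2.5]
gripper_width: 31.3
grasp_force: 60.6
```

>>> arm_command(rows=[[[0.047, 0.729, 0], [0, 0, 0]], [[0.047, 0.729, 0], [0, 0, 0]], [[0.047, 0.729, 0], [0, 0, 0]], [[0.047, 0.729, 0], [0, 0, 0]], [[0.047, 0.729, 0], [0, 0, 0]]])

```text
clock: 19.8
position: [538.8, 179.8, 157.5]
ee_rot: [-0.001, 1.0, -0.0, -0.001]
contact_force: [0.0, 0.2, -2.2]
gripper_width: 31.1
grasp_force: 60.8
```

>>> arm_command(rows=[[[0.047, 0.729, 0], [0, 0, 0.02]], [[0.047, 0.729, 0], [0, 0, 0.02]], [[0.047, 0.729, 0], [0, 0, 0.02]], [[0.047, 0.729, 0], [0, 0, 0.02]], [[0.047, 0.729, 0], [0, 0, 0.02]]])

```text
clock: 20.3
position: [527.7, 361.8, 157.0]
ee_rot: [0.031, 1.0, -0.001, -0.001]
contact_force: [0.3, -0.5, -2.7]
gripper_width: 31.2
grasp_force: 61.0
```

>>> arm_command(rows=[[[0, 0, 0], [0, 0, 0]], [[0, 0, 0], [0, 0, 0]], [[0, 0, 0], [0, 0, 0]], [[0, 0, 0], [0, 0, 0]]])

```text
clock: 20.7
position: [528.8, 357.9, 159.8]
ee_rot: [0.034, 0.999, -0.0, -0.0]
contact_force: [-0.3, 1.0, -1.9]
gripper_width: 31.3
grasp_force: 61.0
```

```bash
python3 go.py 529.5 359 18 86
```

```text
clock 20.7 p [528.8 357.9 159.8] psi 86.2 w 31.3 F [-0.3  1.  -1.9] g 61 j [ 0.85  0.46 -0.06 -0.   -1.05 -2.49]
shift [-0.003  0.005  0.567] turn [-0.    -0.     0.001]
```

>>> arm_command(rows=[[[-0.003, 0.005, 0.2], [0, 0, 0]], [[-0.003, 0.005, 0.38], [0, 0, 0]], [[-0.003, 0.005, 0.49], [0, 0, 0]], [[-0.003, 0.005, 0.54], [0, 0, 0]], [[-0.003, 0.005, 0.54], [0, 0, 0]]])

```text
clock: 21.2
position: [528.9, 359.4, 23.3]
ee_rot: [0.033, 0.999, -0.001, -0.001]
contact_force: [-0.3, -1.3, -2.4]
gripper_width: 31.3
grasp_force: 61.0
```

>>> arm_command(rows=[[[0, 0, 0.012], [0, 0, 0]], [[0, 0, 0.022], [0, 0, 0]], [[0, 0, 0.028], [0, 0, 0]], [[0, 0, 0.03], [0, 0, 0]], [[0, 0, 0.03], [0, 0, 0]]])

```text
clock: 21.7
position: [529.5, 360.7, 18.0]
ee_rot: [0.033, 0.999, 0.0, 0.0]
contact_force: [-0.3, 0.3, -0.8]
gripper_width: 31.5
grasp_force: 61.1
```

```bash
python3 go.py 529.5 359 18 86
```

```text
clock 21.7 p [529.5 360.7  18. ] psi 86.3 w 31.5 F [-0.3  0.3 -0.8] g 61 j [ 0.85  0.62 -0.19  0.   -0.76 -2.49]
shift [-0.    -0.007 -0.   ] turn [0.    0.    0.001]
```

>>> arm_command(rows=[[[0, 0, 0.006], [0, 0, 0]], [[0, 0, 0.006], [0, 0, 0]], [[0, 0, 0.006], [0, 0, 0]]])

```text
clock: 22.0
position: [529.6, 360.7, 17.9]
ee_rot: [0.032, 0.999, 0.0, 0.001]
contact_force: [-3.3, -1.9, 7.0]
gripper_width: 31.2
grasp_force: 61.7
```

>>> arm_command(rows=[[[0, 0, 0], [0, 0, 0]], [[0, 0, 0], [0, 0, 0]], [[0, 0, 0], [0, 0, 0]], [[0, 0, 0], [0, 0, 0]], [[0, 0, 0], [0, 0, 0]]], grip=0.56)

```text
clock: 22.5
position: [529.4, 360.4, 15.7]
ee_rot: [0.033, 0.999, -0.0, -0.0]
contact_force: [0.2, 0.5, 0.7]
gripper_width: 47.8
grasp_force: 0.0
```

>>> arm_command(rows=[[[0, 0, -0.08], [0, 0, 0]], [[0, 0, -0.25], [0, 0, 0]], [[0, 0, -0.43], [0, 0, 0]], [[0, 0, -0.56], [0, 0, 0]], [[0, 0, -0.56], [0, 0, 0]]])

```text
clock: 23.0
position: [532.0, 362.6, 162.3]
ee_rot: [0.032, 0.999, 0.004, 0.005]
contact_force: [1.0, 1.1, -0.1]
gripper_width: 47.7
grasp_force: 0.0
```

>>> arm_command(rows=[[[0.1, -0.2, 0], [0, 0, -0.044]], [[0.2, -0.38, 0], [0, 0, -0.088]], [[0.3, -0.56, 0.1], [0, 0, -0.132]], [[0.364, -0.689, 0.2], [0, 0, -0.176]], [[0.364, -0.689, 0.22], [0, 0, -0.22]]], grip=1)

```text
clock: 23.5
position: [421.7, 188.7, 97.9]
ee_rot: [-0.309, 0.951, -0.001, -0.005]
contact_force: [0.7, 0.3, -0.2]
gripper_width: 85.5
grasp_force: 0.0
```

>>> arm_command(rows=[[[0, 0, 0], [0, 0, -0.044]], [[0, 0, 0], [0, 0, -0.088]], [[0, 0, 0], [0, 0, -0.132]], [[0, 0, 0], [0, 0, -0.176]], [[0, 0, 0], [0, 0, -0.188]]])

```text
clock: 24.0
position: [427.0, 194.2, 100.3]
ee_rot: [-0.573, 0.82, -0.0, -0.0]
contact_force: [0.1, -0.2, 1.2]
gripper_width: 85.5
grasp_force: 0.0
```

>>> arm_command(rows=[[[0, 0, 0], [0, 0, 0]], [[0, 0, 0], [0, 0, 0]], [[0, 0, 0], [0, 0, 0]]])

```text
clock: 24.3
position: [427.1, 194.4, 100.6]
ee_rot: [-0.571, 0.821, -0.0, -0.0]
contact_force: [0.9, -0.7, -0.3]
gripper_width: 85.6
grasp_force: 0.0
```

```bash
python3 go.py 428 194.5 3 160
```

```text
clock 24.3 p [427.1 194.4 100.6] psi 159.7 w 85.6 F [ 0.9 -0.7 -0.3] g 0 j [ 0.77  0.27 -0.54 -0.   -0.76 -1.13]
shift [-0.002 -0.003  0.391] turn [ 0.    -0.    -0.002]
```

>>> arm_command(rows=[[[-0.002, -0.003, 0.14], [0, 0, 0]], [[-0.002, -0.003, 0.27], [0, 0, 0]], [[-0.002, -0.003, 0.34], [0, 0, 0]], [[-0.002, -0.003, 0.37], [0, 0, 0]], [[-0.002, -0.003, 0.388], [0, 0, 0]]])

```text
clock: 24.8
position: [428.2, 194.7, 3.4]
ee_rot: [-0.571, 0.821, -0.0, -0.0]
contact_force: [-0.1, -0.0, -0.7]
gripper_width: 85.3
grasp_force: 0.0
```

>>> arm_command(rows=[[[0, 0, 0], [0, 0, 0]], [[0, 0, 0], [0, 0, 0]], [[0, 0, 0], [0, 0, 0]], [[0, 0, 0], [0, 0, 0]], [[0, 0, 0], [0, 0, 0]]], grip=0)

```text
clock: 25.3
position: [428.6, 195.2, 5.0]
ee_rot: [-0.571, 0.821, 0.0, 0.001]
contact_force: [-1.9, -0.2, 5.3]
gripper_width: 44.7
grasp_force: 62.4
```

>>> arm_command(rows=[[[0, 0, 0], [0, 0, 0]], [[0, 0, 0], [0, 0, 0]], [[0, 0, 0], [0, 0, 0]], [[0, 0, 0], [0, 0, 0]]])

```text
clock: 25.7
position: [428.6, 195.2, 5.0]
ee_rot: [-0.571, 0.821, 0.0, 0.001]
contact_force: [-1.1, 0.0, 5.6]
gripper_width: 44.9
grasp_force: 62.4
```

>>> arm_command(rows=[[[0, 0, -0.15], [0, 0, 0]], [[0, 0, -0.35], [0, 0, 0]], [[0, 0, -0.53], [0, 0, 0]], [[0, 0, -0.59], [0, 0, 0]], [[0, 0, -0.59], [0, 0, 0]]])

```text
clock: 26.2
position: [429.1, 195.7, 154.1]
ee_rot: [-0.571, 0.821, 0.001, 0.004]
contact_force: [0.4, 0.0, -3.2]
gripper_width: 44.4
grasp_force: 63.2
```

```bash
python3 go.py 562.2 -329.1 150 160
```

```text
clock 26.2 p [429.1 195.7 154.1] psi 159.7 w 44.4 F [ 0.4  0.  -3.2] g 63 j [ 0.77  0.2  -0.47 -0.   -0.89 -1.13]
shift [ 1.784 -1.228  0.009] turn [-0.001  0.002 -0.002]
```

>>> arm_command(rows=[[[0.595, -0.409, 0], [0, 0, 0]], [[0.595, -0.409, 0], [0, 0, 0]], [[0.595, -0.409, 0], [0, 0, 0]], [[0.595, -0.409, 0], [0, 0, 0]], [[0.595, -0.409, 0], [0, 0, 0]]])

```text
clock: 26.7
position: [471.0, 16.3, 149.0]
ee_rot: [-0.569, 0.822, 0.001, -0.002]
contact_force: [-0.3, 0.3, -3.6]
gripper_width: 44.8
grasp_force: 63.1
```

>>> arm_command(rows=[[[0.595, -0.409, 0], [0, 0, 0]], [[0.595, -0.409, 0], [0, 0, 0]], [[0.595, -0.409, 0], [0, 0, 0]], [[0.595, -0.409, 0], [0, 0, 0]], [[0.595, -0.409, 0], [0, 0, 0]]])

```text
clock: 27.2
position: [516.2, -157.8, 148.8]
ee_rot: [-0.569, 0.822, 0.001, -0.001]
contact_force: [0.4, 0.8, -3.1]
gripper_width: 44.8
grasp_force: 63.1
```

>>> arm_command(rows=[[[0.595, -0.409, 0], [0, 0, -0.02]], [[0.595, -0.409, 0], [0, 0, -0.04]], [[0.595, -0.409, 0], [0, 0, -0.067]], [[0.595, -0.409, 0], [0, 0, -0.067]], [[0.595, -0.409, 0], [0, 0, -0.067]]])

```text
clock: 27.7
position: [560.7, -332.4, 148.2]
ee_rot: [-0.653, 0.757, 0.001, -0.001]
contact_force: [-0.7, 0.6, -2.3]
gripper_width: 44.7
grasp_force: 63.1
```

>>> arm_command(rows=[[[0, 0, 0], [0, 0, 0]], [[0, 0, 0], [0, 0, 0]], [[0, 0, 0], [0, 0, 0]], [[0, 0, 0], [0, 0, 0]]])

```text
clock: 28.1
position: [561.0, -329.0, 151.5]
ee_rot: [-0.655, 0.756, 0.0, 0.0]
contact_force: [0.4, -0.2, -1.8]
gripper_width: 44.6
grasp_force: 63.1
```

```bash
python3 go.py 562.2 -328.5 9 172
```

```text
clock 28.1 p [ 561.  -329.   151.5] psi 171.8 w 44.6 F [ 0.4 -0.2 -1.8] g 63 j [-0.28  0.49 -0.03 -0.   -1.05  0.14]
shift [-0.003 -0.004  0.57 ] turn [-0.     0.    -0.001]
```

>>> arm_command(rows=[[[-0.007, -0.004, 0.2], [0, 0, 0]], [[-0.007, -0.004, 0.38], [0, 0, 0]], [[-0.007, -0.004, 0.49], [0, 0, 0]], [[-0.007, -0.004, 0.54], [0, 0, 0]], [[-0.007, -0.004, 0.54], [0, 0, 0]]])

```text
clock: 28.6
position: [561.4, -328.0, 14.9]
ee_rot: [-0.655, 0.756, 0.001, -0.001]
contact_force: [0.0, -0.5, -1.6]
gripper_width: 44.7
grasp_force: 63.0
```

>>> arm_command(rows=[[[0, 0, 0.012], [0, 0, 0]], [[0, 0, 0.022], [0, 0, 0]], [[0, 0, 0.028], [0, 0, 0]], [[0, 0, 0.03], [0, 0, 0]], [[0, 0, 0.03], [0, 0, 0]]])

```text
clock: 29.1
position: [562.3, -328.8, 9.3]
ee_rot: [-0.654, 0.756, -0.0, 0.0]
contact_force: [0.4, -0.1, -3.0]
gripper_width: 44.5
grasp_force: 63.0
```

```bash
python3 go.py 562.2 -328.5 9 172
```

```text
clock 29.1 p [ 562.3 -328.8    9.3] psi 171.7 w 44.5 F [ 0.4 -0.1 -3. ] g 63 j [-0.28  0.65 -0.16  0.   -0.76  0.14]
shift [-0.001  0.001  0.001] turn [-0.    -0.    -0.001]
```

>>> arm_command(rows=[[[0, 0, 0.007], [0, 0, 0]], [[0, 0, 0.007], [0, 0, 0]], [[0, 0, 0.007], [0, 0, 0]]])

```text
clock: 29.4
position: [562.4, -328.8, 9.1]
ee_rot: [-0.655, 0.756, -0.001, 0.0]
contact_force: [-1.9, 2.0, 5.8]
gripper_width: 44.6
grasp_force: 64.1
```

>>> arm_command(rows=[[[0, 0, 0], [0, 0, 0]], [[0, 0, 0], [0, 0, 0]], [[0, 0, 0], [0, 0, 0]], [[0, 0, 0], [0, 0, 0]], [[0, 0, 0], [0, 0, 0]]], grip=0.66)

```text
clock: 29.9
position: [562.2, -328.7, 6.9]
ee_rot: [-0.654, 0.756, 0.0, -0.0]
contact_force: [0.5, 1.2, 0.5]
gripper_width: 56.6
grasp_force: 0.0
```

>>> arm_command(rows=[[[0, 0, -0.08], [0, 0, 0]], [[0, 0, -0.25], [0, 0, 0]], [[0, 0, -0.43], [0, 0, 0]], [[0, 0, -0.58], [0, 0, 0]], [[0, 0, -0.58], [0, 0, 0]]])

```text
clock: 30.4
position: [565.6, -330.3, 159.4]
ee_rot: [-0.655, 0.756, -0.006, 0.003]
contact_force: [0.5, 0.5, 0.3]
gripper_width: 56.4
grasp_force: 0.0
```

>>> arm_command(rows=[[[-0.766, 0.372, 0], [0, 0, 0.03]], [[-0.766, 0.372, 0], [0, 0, 0.06]], [[-0.766, 0.372, 0], [0, 0, 0.09]], [[-0.766, 0.372, 0], [0, 0, 0.12]], [[-0.766, 0.372, 0], [0, 0, 0.155]]], grip=1)

```text
clock: 30.9
position: [495.5, -122.6, 151.9]
ee_rot: [-0.452, 0.892, 0.001, -0.0]
contact_force: [0.2, 0.6, 0.3]
gripper_width: 85.8
grasp_force: 0.0
```

>>> arm_command(rows=[[[-0.503, 0.688, 0], [0, 0, 0.03]], [[-0.503, 0.688, 0], [0, 0, 0.06]], [[-0.503, 0.688, 0], [0, 0, 0.09]], [[-0.503, 0.688, 0], [0, 0, 0.12]], [[-0.503, 0.688, 0], [0, 0, 0.155]]])

```text
clock: 31.4
position: [431.6, 80.4, 152.1]
ee_rot: [-0.225, 0.974, 0.0, 0.0]
contact_force: [0.1, -0.3, -0.5]
gripper_width: 85.4
grasp_force: 0.0
```

>>> arm_command(rows=[[[0, 0, 0.2], [0, 0, 0]], [[0, 0, 0.25], [0, 0, 0]], [[0, 0, 0.25], [0, 0, 0]], [[0, 0, 0.25], [0, 0, 0]]])

```text
clock: 31.8
position: [433.3, 77.3, 89.8]
ee_rot: [-0.225, 0.974, -0.0, 0.0]
contact_force: [0.2, 0.7, 0.4]
gripper_width: 85.5
grasp_force: 0.0
```

```bash
python3 go.py 434 77 2.5 116
```

```text
clock 31.8 p [433.3  77.3  89.8] psi 116.0 w 85.5 F [0.2 0.7 0.4] g 0 j [ 0.55  0.24 -0.62  0.   -0.7  -1.67]
shift [-0.002 -0.002  0.349] turn [-0.  0. -0.]
```

>>> arm_command(rows=[[[-0.002, -0.002, 0.12], [0, 0, 0]], [[-0.002, -0.002, 0.24], [0, 0, 0]], [[-0.002, -0.002, 0.31], [0, 0, 0]], [[-0.002, -0.002, 0.34], [0, 0, 0]], [[-0.002, -0.002, 0.349], [0, 0, 0]]])

```text
clock: 32.3
position: [434.2, 77.1, 2.6]
ee_rot: [-0.224, 0.974, 0.0, 0.0]
contact_force: [0.3, -0.6, 0.7]
gripper_width: 85.5
grasp_force: 0.0
```

>>> arm_command(rows=[[[0, 0, 0], [0, 0, 0]], [[0, 0, 0], [0, 0, 0]], [[0, 0, 0], [0, 0, 0]], [[0, 0, 0], [0, 0, 0]], [[0, 0, 0], [0, 0, 0]]], grip=0)

```text
clock: 32.8
position: [434.1, 77.4, 3.3]
ee_rot: [-0.225, 0.974, 0.0, 0.001]
contact_force: [-1.2, 0.3, 5.8]
gripper_width: 30.5
grasp_force: 59.6
```

>>> arm_command(rows=[[[0, 0, 0], [0, 0, 0]], [[0, 0, 0], [0, 0, 0]], [[0, 0, 0], [0, 0, 0]], [[0, 0, 0], [0, 0, 0]]])

```text
clock: 33.2
position: [434.1, 77.4, 3.3]
ee_rot: [-0.225, 0.974, 0.0, 0.001]
contact_force: [-1.2, 1.7, 6.1]
gripper_width: 30.1
grasp_force: 59.6
```

>>> arm_command(rows=[[[0, 0, -0.15], [0, 0, 0]], [[0, 0, -0.3], [0, 0, 0]], [[0, 0, -0.38], [0, 0, 0]], [[0, 0, -0.4], [0, 0, 0]], [[0, 0, -0.4], [0, 0, 0]]])

```text
clock: 33.7
position: [433.3, 77.0, 102.5]
ee_rot: [-0.224, 0.975, 0.0, 0.0]
contact_force: [0.6, -0.4, -1.9]
gripper_width: 30.2
grasp_force: 61.1
```

```bash
python3 go.py 639 20.5 105 96; python3 - <<'E'
from h import *
for n in('top','scene'):
    W=np.load(n+'0.npy'); im=cv2.imread(f'pics/{n}0.png'); hsv=cv2.cvtColor(im,cv2.COLOR_BGR2HSV)
    m=(hsv[...,0]>100)&(hsv[...,0]<130)&(hsv[...,1]>120)
    P=W[m]; a=np.radians(6.1); X=np.array([np.cos(a),np.sin(a)]); Y=np.array([-X[1],X[0]])
    d=P[:,:2]-[639,20.5]; x=d@X; y=d@Y; r=(abs(x)<125)&(abs(y)<90)
    w=r&(P[:,2]>19)&(P[:,2]<29)&(abs(x)<66)&(x<40); f=r&(P[:,2]>-2)&(P[:,2]<8)&(abs(x)<70)
    for k,s in(('wall',w),('floor',f)):
        print(n,k,s.sum(),'x',np.percentile(x[s],[1,99]).round(1),'y',np.percentile(y[s],[1,99]).round(1))
E
```

```text
clock 33.7 p [433.3  77.  102.5] psi 115.9 w 30.2 F [ 0.6 -0.4 -1.9] g 61 j [ 0.55  0.22 -0.61 -0.   -0.74 -1.66]
shift [-0.641 -0.563 -0.01 ] turn [0.    0.    0.111]
top wall 276 x [-58.6  37.9] y [-70.7  74.1]
top floor 3349 x [-51.   53.3] y [-67.2  70.6]
scene wall 344 x [-59.1  38.1] y [-75.8  72.8]
scene floor 2101 x [-56.3  58. ] y [-74.5  70.1]
```

>>> arm_command(rows=[[[-0.641, -0.563, 0], [0, 0, 0.03]], [[-0.641, -0.563, 0], [0, 0, 0.06]], [[-0.641, -0.563, 0], [0, 0, 0.09]], [[-0.641, -0.563, 0], [0, 0, 0.111]], [[-0.641, -0.563, 0], [0, 0, 0.111]]])

```text
clock: 34.2
position: [642.5, 18.8, 98.5]
ee_rot: [-0.05, 0.999, -0.001, -0.001]
contact_force: [0.0, 0.7, -2.2]
gripper_width: 30.5
grasp_force: 61.0
```

>>> arm_command(rows=[[[0, 0, 0], [0, 0, 0]], [[0, 0, 0], [0, 0, 0]], [[0, 0, 0], [0, 0, 0]], [[0, 0, 0], [0, 0, 0]]])

```text
clock: 34.6
position: [638.1, 20.9, 102.2]
ee_rot: [-0.052, 0.999, -0.0, -0.001]
contact_force: [0.1, 0.5, -2.3]
gripper_width: 30.6
grasp_force: 61.0
```

```bash
python3 go.py 639 20.5 7.5 96
```

```text
clock 34.6 p [638.1  20.9 102.2] psi 96.0 w 30.6 F [ 0.1  0.5 -2.3] g 61 j [ 0.29  0.52 -0.12 -0.   -0.93 -1.75]
shift [-0.004 -0.002  0.379] turn [-0. -0.  0.]
```

>>> arm_command(rows=[[[-0.004, -0.002, 0.14], [0, 0, 0]], [[-0.004, -0.002, 0.26], [0, 0, 0]], [[-0.004, -0.002, 0.32], [0, 0, 0]], [[-0.004, -0.002, 0.35], [0, 0, 0]], [[-0.004, -0.002, 0.35], [0, 0, 0]]])

```text
clock: 35.1
position: [640.1, 20.3, 14.6]
ee_rot: [-0.052, 0.999, -0.0, -0.0]
contact_force: [0.2, -0.0, -1.5]
gripper_width: 30.3
grasp_force: 61.0
```

>>> arm_command(rows=[[[0, 0, 0.012], [0, 0, 0]], [[0, 0, 0.022], [0, 0, 0]], [[0, 0, 0.028], [0, 0, 0]], [[0, 0, 0.03], [0, 0, 0]], [[0, 0, 0.03], [0, 0, 0]]])

```text
clock: 35.6
position: [640.4, 20.1, 7.5]
ee_rot: [-0.052, 0.999, 0.0, 0.0]
contact_force: [-0.5, -0.4, -2.5]
gripper_width: 30.2
grasp_force: 61.0
```

```bash
python3 go.py 639 20.5 7.3 96
```

```text
clock 35.6 p [640.4  20.1   7.5] psi 96.0 w 30.2 F [-0.5 -0.4 -2.5] g 61 j [ 0.28  0.63 -0.19  0.   -0.74 -1.75]
shift [0.005 0.002 0.001] turn [ 0.  0. -0.]
```

>>> arm_command(rows=[[[0, 0, 0.004], [0, 0, 0]], [[0, 0, 0.004], [0, 0, 0]], [[0, 0, 0.004], [0, 0, 0]]])

```text
clock: 35.9
position: [640.4, 20.1, 7.4]
ee_rot: [-0.052, 0.999, -0.0, 0.0]
contact_force: [-3.2, 0.3, 5.4]
gripper_width: 30.5
grasp_force: 61.9
```

>>> arm_command(rows=[[[0, 0, 0], [0, 0, 0]], [[0, 0, 0], [0, 0, 0]], [[0, 0, 0], [0, 0, 0]], [[0, 0, 0], [0, 0, 0]], [[0, 0, 0], [0, 0, 0]]], grip=0.56)

```text
clock: 36.4
position: [640.3, 20.1, 6.1]
ee_rot: [-0.052, 0.999, -0.0, -0.0]
contact_force: [-1.2, 0.2, -0.2]
gripper_width: 47.6
grasp_force: 0.0
```

>>> arm_command(rows=[[[0, 0, -0.08], [0, 0, 0]], [[0, 0, -0.25], [0, 0, 0]], [[0, 0, -0.43], [0, 0, 0]], [[0, 0, -0.62], [0, 0, 0]], [[0, 0, -0.75], [0, 0, 0]]])

```text
clock: 36.9
position: [641.3, 20.1, 197.9]
ee_rot: [-0.052, 0.999, 0.0, 0.002]
contact_force: [0.6, 0.0, 0.5]
gripper_width: 47.6
grasp_force: 0.0
```

>>> arm_command(rows=[[[0.8, 0.3, 0], [0, 0, 0]], [[0.8, 0.3, 0], [0, 0, 0]], [[0.8, 0.3, 0], [0, 0, 0]], [[0.8, 0.3, 0], [0, 0, 0]], [[0.8, 0.3, 0], [0, 0, 0]]])

```text
clock: 37.4
position: [429.1, 73.6, 193.7]
ee_rot: [-0.053, 0.999, 0.0, -0.001]
contact_force: [-0.1, -0.4, 0.8]
gripper_width: 47.7
grasp_force: 0.0
```

>>> arm_command(rows=[[[0, 0, 0], [0, 0, 0]], [[0, 0, 0], [0, 0, 0]], [[0, 0, 0], [0, 0, 0]]])

```text
clock: 37.7
position: [434.8, 74.1, 193.9]
ee_rot: [-0.052, 0.999, 0.0, 0.0]
contact_force: [0.9, -0.3, 0.3]
gripper_width: 47.8
grasp_force: 0.0
```

```bash
python3 - <<'E'
from h import *
im,d=arm.get_image('top'); W=world('top',d); cv2.imwrite('pics/t3.png',cv2.resize(im[130:330,70:550],(768,320),interpolation=cv2.INTER_CUBIC))
im2,d2=arm.get_image('scene'); S=world('scene',d2); cv2.imwrite('pics/s3.png',cv2.resize(im2[180:400,80:560],(768,352)))
for t,A in(('top',W),('scene',S)):
  P=A.reshape(-1,3)
  for n,c,r,lo,hi in(('bush1',(585,357),26,50,75),('bush2',(529.5,360),26,50,75),('nut1',(575,-399),32,22,34),('nut2',(562,-329),32,22,34),('strap',(640,20),50,14,27),('gaugefoot',(441,-61),45,25,45)):
    q=P[(np.hypot(P[:,0]-c[0],P[:,1]-c[1])<r)&(P[:,2]>lo)&(P[:,2]<hi)]
    if len(q)<8: print(t,n,len(q)); continue
    rc=cv2.minAreaRect(q[:,:2].astype(np.float32)); print(t,n,len(q),'zmed/max',np.percentile(q[:,2],[50,99]).round(1),np.round(rc[0]),np.round(rc[1]),round(rc[2]))
E
```

```text
top bush1 221 zmed/max [63.2 67.4] [584. 358.] [31. 31.] 37
top bush2 224 zmed/max [63.  67.1] [527. 361.] [31. 31.] 56
top nut1 320 zmed/max [27.4 31.6] [ 574. -399.] [46. 52.] 51
top nut2 315 zmed/max [27.4 31.1] [ 562. -327.] [47. 51.] 55
top strap 555 zmed/max [19.7 24. ] [639.  21.] [90. 32.] 6
top gaugefoot 329 zmed/max [35.3 40.1] [439. -59.] [40. 50.] 67
scene bush1 167 zmed/max [61.5 66.2] [586. 355.] [30. 34.] 30
scene bush2 155 zmed/max [61.2 66.7] [529. 358.] [32. 34.] 21
scene nut1 346 zmed/max [27.  30.7] [ 576. -400.] [55. 48.] 21
scene nut2 315 zmed/max [26.8 30.5] [ 564. -330.] [48. 53.] 58
scene strap 457 zmed/max [18.6 22. ] [640.  18.] [94. 35.] 6
scene gaugefoot 269 zmed/max [34.1 42.3] [446. -65.] [40. 48.] 68
```

View pics/t3.png

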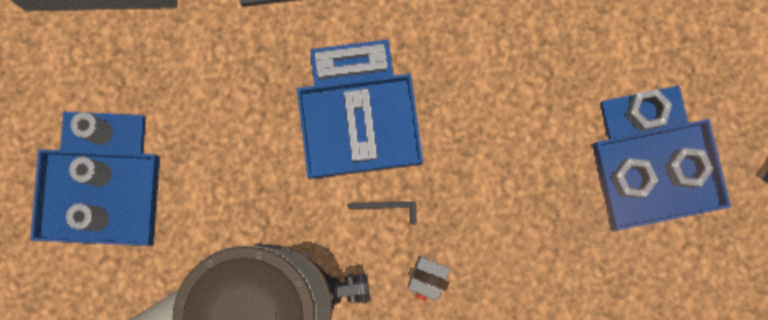

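View pics/s3.png

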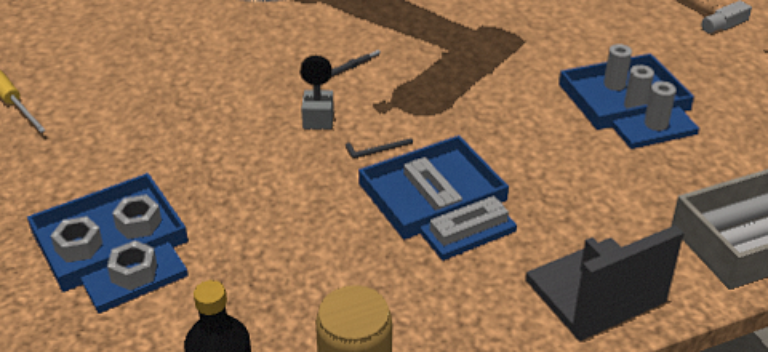

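Both pictures show all five parts in the right trays: bushings standing at (80,170) and (78,216), the strap flat at (360,125), and nuts flat at (636,178) and (690,167). All are clear of the walls, and the gauge stands unmoved at (430,278). Handing in.

```bash
python3 -c "
from bench import arm
print(arm.job_done())"
```

```text
the job is handed in; nothing more can be done
None
```

All five parts are in their matching trays, the same way up as before and clear of each other and the walls; the gauge was not moved, and I handed the job in at about 38 s on the robot's clock.

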